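# Roll a ground shaft into the vee block, seat it on the end stop and clamp it

### The job

The oiled ground shaft waits on the loading ledge of the vee-block fixture: roll it across the ledge into the vee without picking it up, let it settle there by itself, and slide it gently along the vee until its end touches the end stop; then let go of it. Only then swing the hold-down arm fully in over the shaft and press its knob down firmly, with about 15 N, so that the tip keeps hold of the shaft when you let go. Press neither the stop nor the shaft hard (stay well under 20 N on either), and leave the loose things round the fixture where they are.

Things in the scene. Friction and masses are not known exactly. Their poses are not given: they have to be found in the camera images.
- shaft_mid (a point): Ground stepped steel shaft, 110 mm long, loose on the loading ledge; this point is on its axis, half-way along. y runs along the shaft to the end that belongs at the stop. Barrel of 20 mm diameter from y = -20 to +30 mm, journals of 14.4 mm (y = -55 to -20) and 11 mm diameter (y = +30 to +55). 0.11 to 0.21 kg, oiled (friction about 0.2), rolls freely. Starts 46 to 56 mm in front of the vee, 7 to 16 mm short of the stop.
- shaft_stop_end (a point): Centre of the end face of the thinner journal (y = +55 mm of the shaft), the face that must touch the stop.
- shaft_free_end (a point): Centre of the other end face (y = -55 mm of the shaft, thicker journal, 14.4 mm diameter): here the shaft can be pushed along the vee.
- shaft: The same shaft as a body; axes as for shaft_mid. Its origin lies 10 mm off the axis (underneath at the start) and turns with it as it rolls: use shaft_mid.
- vee_seat (a point): Where shaft_mid is when the shaft is settled in the vee and against the stop; the barrel's top is then 10 mm above it. Axes: x across the vee, from the loading ledge to the hold-down post; y along the vee, to the stop; z up. The vee block is 44 mm across (x), 45 mm along (y), centred here, its rim 2.6 mm above this point; the vee is about 90 degrees, 34 mm wide at the rim.
- ledge_top (a point): Middle of the flat top of the loading ledge, a steel block: 47 mm in front of vee_seat (x = -47) and 2.6 mm higher; 50 mm deep (x), 70 mm wide (y), butting against the vee block and level with its rim. A lip 3 mm high and 5 mm thick runs along its front edge. Axes as for vee_seat.
- stop_face (a point): Centre of the face of the end stop, a steel button of 12 mm diameter, 55 mm from vee_seat along +y, same height, facing -y. Axes as for vee_seat.
- end_stop: The end stop: button on a dark upright, 24 mm wide (x), 26 mm long (y) with its foot, reaching 12 mm above the button's centre. Origin straight below stop_face, 44 mm lower. Axes as for vee_seat. It stands, as all of the fixture, on an aluminium plate (148 x 150 mm) whose top is 32 mm below vee_seat and which stands 16 to 26 mm high on levelling feet.
- clamp_knob (a point): Centre of the top of the round black knob (21 mm diameter, 14 mm tall) at the free end of the hold-down arm (16 mm wide, 10 mm thick), 45 mm from the post axis, straight above the arm's tip. With the arm up the top is 49.6 mm above vee_seat. Push, pull or pinch it to swing the arm; press it down to clamp. The post is 12 mm thick, at x = +45, y = 0 of vee_seat, and 56 mm higher than it.
- clamp_tip: White tip (10 mm diameter) under the end of the arm that bears on the shaft; its face is 30 mm below clamp_knob. Its origin lies on the post axis, 40 mm below the tip's face.
- clamp_swing (a joint): Turn of the hold-down arm about its upright post, rad: 0 = fully in against its limit, knob above vee_seat; at 1.57 the arm points along +y of vee_seat. Grows clockwise seen from above. Starts at 1.25 to 1.75; friction about 0.08 N m.
- clamp_drop (a joint): How far the arm has slid down its post, m: 0 = up, at most 0.022. About 8 N slides it; it stays where it is left and then holds against up to about that force. It starts between 0 and 0.005. The rigid tip meets the settled shaft at about 0.010; go by the force there: what you press beyond 8 N bears on the shaft.
- loupe: Black eye loupe, 36 mm diameter, 28 mm high, loose on the granite to the left; origin under its centre. Leave it alone.
- flat_bush: Flat turned steel bush, 36 mm diameter, 12 mm high, loose on the granite to the left; origin under its centre. Leave it alone.
- setting_ring: Steel setting ring, 33 mm diameter, 20 mm high, loose on the granite behind the fixture; origin under its centre. Leave it alone.
- standoff: Steel hexagon stand-off, 38 mm long, 8 mm high, lying on the plate behind the vee block, right of the post; origin under its middle. Leave it alone.

How it is judged:
By the outcome, as a careful person would: the job done as asked, in the order asked, and still so for the second after the job is handed in, with the robot touching nothing.
It also fails if it takes over 72 s, if anything falls off the work surface, if the arm or the gripper's body presses on something with over 40 N, if the wrist force passes 120 N, or if a joint passes its speed limit or range.

### The arm

A 6-joint arm with a two-finger parallel gripper is mounted at the origin on a cart in front of the work surface, level with it; the furniture and walls round the work are solid. World frame = base frame: x ahead of the robot, y to its left, z up, the work surface at z = 0. Lengths are in m, angles in rad, forces in N, time in s.
With the tool pointing down it reaches from about 0.325 to 0.925 m from the base axis. Payload 3.1 kg.
Tool frame: the origin (TCP) lies at the very end of the fingers, on their centre line; the grasp point (between the pads) lies 19 mm behind it (robot.grip_point_offset is the distance from the TCP to the grasp point, in m); z points along the fingers, y is the line along which they close (so a half turn about z gives the same grasp; the last joint's range is limited). The gripper opens to 85 mm and grips with 20 to 120 N. Pads are 22 mm wide; open, the fingers measure 114 mm over their backs; the gripper's body (76 mm by 85 mm) begins 54 mm behind the grasp point. The pads swing forward as they close: fully open they stand 13 mm farther back than shut.
Start: joints at [1.195, 0.217, 1.613, -0, 1.311, -0.112], TCP at [0.163, 0.603, 0.231] pointing down, gripper open.
Joint ranges: [-2.75, 2.75], [-0.78, 2.1], [0.31, 2.55], [-1.13, 4.27], [0.13, 2.63], [-2.58, 2.58]. Speed limits (rad/s): [2.79, 2.79, 3.14, 3.14, 3.14, 3.14].

### API

Orientations are given as a rotation vector (axis times angle).
In Python, from plant import robot gives the robot as it stands. The module is installed in compiled form; this text tells all that it offers.
- The arm moves only by the shell command python3 -m pendant 'ROWS' [OPENING] [FORCE]. ROWS is JSON, a list of rows, each a list of 2 entries, a list of its own where there are three numbers: the shift along the tool's x, y, z in mm, then the turn, a rotation vector about the tool's x, y, z in rad. In form: [[[tx, ty, tz], [rx, ry, rz]], ...]. A call has 1 to 10 rows; each row is the pose to reach, as a shift and turn from the pose commanded when the call began, along the tool's axes at that moment; what a row does not reach only later rows make up. A row lasts 1/8 s, in which the tool goes at most 62.5 mm and 10.7 degrees, less where a joint would pass 70% of its speed; a pose out of reach is approached as far as the arm can. A call with a gripper value outside its range is refused whole. OPENING is the opening, from 0 (shut) to 1 (fully open), set as the call begins (- or left out, the last holds). The fingers move at their own pace and stop on an object; FORCE is the grip in N (left out, the last holds). Time passes only in rows, so rows that repeat a pose let the fingers close. It gives the time, the measured TCP pose, the force, the opening and the grip force at its end, in the units of the state.
- robot.read_state(): the state, without advancing time (a new reading comes with each control period).
- robot.snapshot(name): name is "scene" or "top"; returns the picture (480x640x3 uint8, red, green, blue); there is no depth.
- robot.calibration(name): a dict with "intrinsics" (3x3 intrinsics, pixels), "position" and "rotation" of the camera in the world. Camera axes: x right, y down, z forward; pixel columns grow to the right and rows downward; lengths in m; the calibration is good to about 2 mm. A picture is of the moment at which its call begins. calibration takes no time and is no camera call.
- robot.close_job(): hands the job in; it is judged then, once.
The state is a dict: "clock": time; "joints": joint angles; "joint_velocities": joint speeds; "tau": joint torques, N m; "position": TCP position; "tool_rot": TCP orientation; "contact_force": force on the tool from outside, world axes, zero at the start; "wrist_torque": the same for the moment, N m; "finger_gap": finger opening in m; "gripper_force": force on a finger pad.
Only numpy, scipy, OpenCV 4.12 (cv2) and the standard library are available. Lean on these libraries where they do the work, as an engineer would, in place of code of your own. Each camera call takes 0.05 s, during which the arm holds its last target. There are 200 camera calls.

## Working session

There is one attempt and no reset: what is moved stays moved. The work goes in short steps, Python scripts to look and compute and a shell command to move; the robot and the scene stay as the last step left them, time stands still between calls to the robot, and variables do not carry over. Pictures are saved under pics/ and viewed, at most 10 in all, crops included, and the job is handed in when it is done.

```bash
mkdir -p pics; python3 - <<'E'
from plant import robot
import cv2
for n in("scene","top"):
    im=robot.snapshot(n); cv2.imwrite(f"pics/{n}0.png",im[:,:,::-1])
    c=robot.calibration(n); print(n,c)
print(robot.read_state())
E
```

```text
scene {'intrinsics': array([[498.79572075,   0.        , 315.92748534],
       [  0.        , 498.79572075, 238.4221607 ],
       [  0.        ,   0.        ,   1.        ]]), 'position': array([ 0.22329753, -0.38417337,  0.6751514 ]), 'rotation': array([-2.24278836,  0.77111836, -0.34724679])}
top {'intrinsics': array([[576.18374505,   0.        , 316.57476112],
       [  0.        , 576.18374505, 243.40547991],
       [  0.        ,   0.        ,   1.        ]]), 'position': array([0.56397065, 0.08109682, 0.95402645]), 'rotation': array([-2.17448838,  2.21180302, -0.04227182])}
{'clock': 0.1, 'joints': array([ 1.19481851e+00,  2.17675860e-01,  1.61482270e+00, -9.85807519e-06,
        1.31129450e+00, -1.12200914e-01]), 'joint_velocities': array([ 0.00133333, -0.00309144, -0.00246557, -0.00135905, -0.00100633,
       -0.00209557]), 'tau': array([-1.39945128e-03, -3.98084450e+01, -3.04968417e+01, -2.59223343e-04,
        4.31450564e-03,  2.60861839e-05]), 'position': array([0.16265883, 0.60268182, 0.23007502]), 'tool_rot': array([-0.41306671, -3.11378967,  0.00335698]), 'contact_force': array([-0.43517701, -0.14622753, -0.48493488]), 'wrist_torque': array([-0.01397607,  0.03320329,  0.02647671]), 'gripper_force': 0.0, 'finger_gap': 0.08548532471783424}
```

View pics/scene0.png

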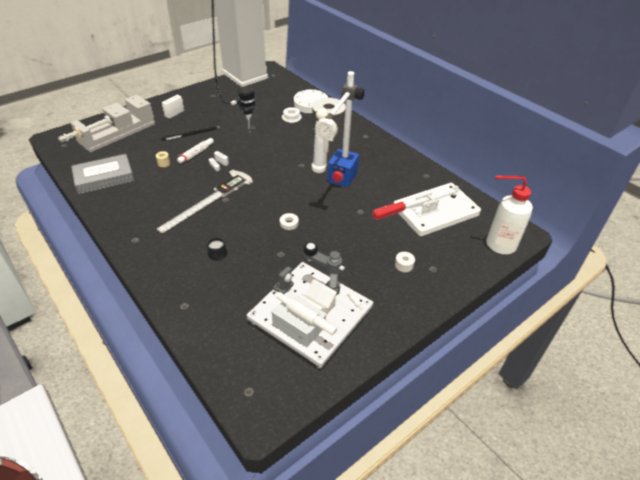

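View pics/top0.png

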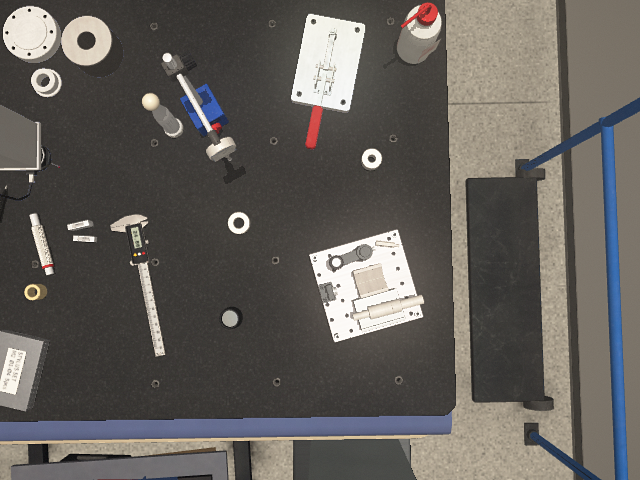

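The fixture is at about (368,285) in the top view. The shaft runs (352,318)–(424,299), with the stop at (327,292), the post at (365,250) and the knob at (336,263). I'll zoom in next.

```bash
python3 - <<'E'
import cv2,numpy as np
t=cv2.imread("pics/top0.png")[220:350,300:435]; s=cv2.imread("pics/scene0.png")[230:370,240:380]
a=cv2.resize(t,(400,385),interpolation=cv2.INTER_CUBIC); b=cv2.resize(s,(400,400),interpolation=cv2.INTER_CUBIC)
o=np.zeros((400,800,3),np.uint8);o[:385,:400]=a;o[:,400:]=b;cv2.imwrite("pics/crop.png",o)
E
```

```text
(no output)
```

View pics/crop.png

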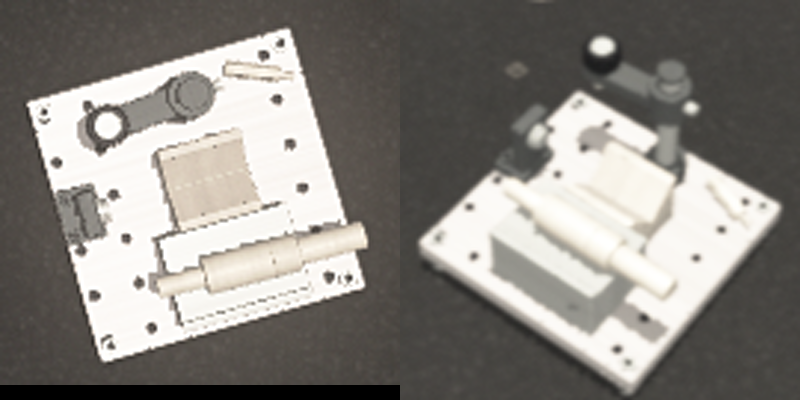

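Zoomed in, the top view shows the vee block corners, the plate corners, both shaft ends, the knob and the stop clearly. I'll triangulate from both views.

```bash
cat > h.py <<'E'
import numpy as np, cv2
from plant import robot
from scipy.spatial.transform import Rotation as R
C={n:robot.calibration(n) for n in("scene","top")}
def ray(n,p):
    c=C[n]; d=R.from_rotvec(c["rotation"]).as_matrix()@np.linalg.solve(c["intrinsics"],[p[0],p[1],1]); return np.array(c["position"]),d/np.linalg.norm(d)
def onz(n,p,z):
    o,d=ray(n,p); return o+d*(z-o[2])/d[2]
def tri(pt,ps):
    A=[];b=[]
    for n,p in(("top",pt),("scene",ps)):
        o,d=ray(n,p);M=np.eye(3)-np.outer(d,d);A.append(M);b.append(M@o)
    x,res,_,_=np.linalg.lstsq(np.vstack(A),np.hstack(b),rcond=None); return x,np.sqrt(res.sum())
def proj(n,X):
    c=C[n]; q=c["intrinsics"]@(R.from_rotvec(c["rotation"]).as_matrix().T@(np.array(X)-c["position"])); return q[:2]/q[2]
tc=lambda u,v:(300+u/2.963-.33,220+v/2.963-.33)
sc=lambda u,v:(240+(u-400)/2.857-.33,230+v/2.857-.33)
E
python3 - <<'E'
from h import *
np.set_printoptions(precision=4,suppress=True)
P={"TL":((28,101),(580,92)),"TR":((288,29),(780,207)),"BR":((364,287),(628,390)),"BL":((103,361),(420,243)),"stopend":((153,284),(507,188)),"free":((366,235),(670,288)),"knob":((108,126),(601,47))}
X={}
for k,(a,b) in P.items(): X[k],r=tri(tc(*a),sc(*b)); print(k,X[k],r)
print("plate mean",np.mean([X[k] for k in("TL","TR","BR","BL")],0))
zp=np.mean([X[k][2] for k in("TL","TR","BR","BL")])
for z in (zp,0.021):
  t=[onz("top",tc(*P[k][0]),z) for k in("TL","TR","BR","BL")]
  ey=t[0]-t[1]+t[3]-t[2]; ex=t[0]-t[3]+t[1]-t[2]
  print(z,"yaw",np.arctan2(ey[1],ey[0])-np.pi/2,np.arctan2(ex[1],ex[0]),np.linalg.norm(ex)/2,np.linalg.norm(ey)/2)
  v=[onz("top",tc(*p),z+.0346) for p in((156,154),(241,130),(258,207),(173,229))]
  print("vee",np.mean(v,0)); ey=v[0]-v[1]+v[3]-v[2]; ex=v[0]-v[3]+v[1]-v[2]
  print("vee yaw",np.arctan2(ey[1],ey[0])-np.pi/2,np.arctan2(ex[1],ex[0]),np.linalg.norm(ex)/2,np.linalg.norm(ey)/2)
d=X["stopend"]-X["free"];print("shaft yaw",np.arctan2(d[1],d[0])-np.pi/2,np.linalg.norm(d),(X["stopend"]+X["free"])/2)
E
```

```text
TL [0.5916 0.1012 0.0206] 9.93649717506747e-07
TR [ 0.6288 -0.0419  0.0201] 0.000364333563636585
BR [ 0.4863 -0.0802  0.0145] 0.0011895838498770326
BL [0.4494 0.0631 0.0207] 0.0007104514248237936
stopend [0.4935 0.0373 0.0618] 0.0010623464425796186
free [ 0.5178 -0.0725  0.0701] 0.0006183321613595522
knob [0.5758 0.06   0.1034] 0.0005024844255292947
plate mean [0.539  0.0106 0.019 ]
0.019001133322601022 yaw 0.25591626281925595 0.26358995418008563 0.14681654096325042 0.1477544245201378
vee [0.5475 0.0071 0.0536]
vee yaw 0.24705393425094346 0.1993625472542329 0.04084823194005473 0.04632911874070492
0.021 yaw 0.2559162628192557 0.2635899541800857 0.14650268134374442 0.14743855992371038
vee [0.5475 0.0072 0.0556]
vee yaw 0.2470539342509439 0.1993625472542325 0.0407575523825531 0.04622627208646014
shaft yaw 0.21747972226401036 0.1128454870288497 [ 0.5057 -0.0176  0.066 ]
```

```bash
cat > meas.py <<'E'
from h import *
np.set_printoptions(precision=4,suppress=True)
im=cv2.imread("pics/top0.png"); 
m=np.zeros((480,640),np.uint8); g=cv2.cvtColor(im,cv2.COLOR_BGR2GRAY); m[225:345,305:430]=(g[225:345,305:430]>110)*255
hull=cv2.convexHull(max(cv2.findContours(m,cv2.RETR_EXTERNAL,cv2.CHAIN_APPROX_NONE)[0],key=cv2.contourArea))
q=cv2.approxPolyN(hull,4,ensure_convex=True).reshape(-1,2); print("quad",q.tolist(),"rect",cv2.minAreaRect(hull))
hsv=cv2.cvtColor(im,cv2.COLOR_BGR2HSV)
for name,p in (("shaft",(390,308)),("vee",(368,280)),("plate",(345,300)),("ledge",(405,316))): print(name,hsv[p[1],p[0]])
E
python3 meas.py
python3 - <<'E'
import cv2,numpy as np
im=cv2.imread("pics/top0.png"); h=cv2.cvtColor(im,cv2.COLOR_BGR2HSV)
for r in range(290,328,3): print(r,' '.join(f"{h[r,c,1]:2d}/{h[r,c,2]:3d}" for c in range(346,430,4)))
E
```

```text
quad [[429, 315], [334, 342], [308, 254], [397, 229]] rect ((368.022216796875, 284.6372985839844), (92.02313232421875, 97.74557495117188), 73.96765899658203)
shaft [ 20  19 248]
vee [ 17  37 216]
plate [ 18   5 255]
ledge [ 18  10 249]
290  6/253  6/252  7/251 39/137 36/220 38/217 37/209 35/217 21/242 24/240 28/237 25/183  5/254  6/253  6/252  6/253  7/250  2/255 32/ 96 33/ 93 36/ 85
293  8/251  6/252  6/253 30/135 36/212 30/228 22/241 28/238 35/175  0/255  5/251  6/249  6/250  8/252  7/251  7/251  6/253  7/255 36/ 86 32/ 87 32/ 88
296  7/252  6/252  5/253 25/187 22/243 26/236  6/254  5/253  5/250  6/249  6/249  6/250  7/248  5/250  4/255 29/106 24/158 31/147 38/203 36/164 36/ 86
299  5/253  5/255 27/151 28/148  2/255  5/252  4/250  5/250  6/250  6/250  7/251  6/253 13/233 38/166 30/144 36/203 34/225 25/234 21/244 19/253 35/ 88
302  5/253  4/255  0/255  5/252  5/251  5/250  5/251  6/249  5/252 20/151 39/165 37/198 32/226 29/232 27/236 21/244 20/248 23/243 26/238 32/232 32/ 87
305  4/253  3/254 29/115  5/251  5/250  4/253  3/255 38/161 40/206 33/225 29/230 25/237 22/240 22/243 17/248 
[... 398 characters left out ...]
1/241 25/239 29/230 39/208 21/222  6/251  7/248  7/248  6/253 26/108 26/159 24/117 28/204 31/ 82
317 28/171 26/193 18/250 25/236 33/226 28/219 38/166 36/211 28/173  5/251  7/249  7/247  7/248  8/251 20/156  7/252  8/252  5/253  0/255 31/133 31/ 83
320  5/252  4/253 29/219 27/ 94  5/250  6/250  5/252  7/249  7/247  7/248  6/251 21/202  6/252  9/244 12/243  4/255 22/237 31/ 81 31/ 82 28/ 82 28/ 83
323  6/252  6/252  5/253 24/169  7/249  6/248  7/247  7/250  6/250 24/183  7/248  9/243  4/255  2/255 29/ 87 33/ 86 37/ 89 30/ 85 31/ 81 34/ 83 35/ 80
326  5/253  5/253  5/252  0/255  6/250  6/249 22/194  1/255  8/242 21/222  0/255 29/173 28/ 82 32/ 89 29/ 87 29/ 89 36/ 84 33/ 84 34/ 83 36/ 84 30/ 76
```

```bash
cat > meas2.py <<'E'
from h import *
import sys
np.set_printoptions(precision=4,suppress=True)
def beige(path,box):
    im=cv2.imread(path); h=cv2.cvtColor(im,cv2.COLOR_BGR2HSV); m=((h[...,1]>12)&(h[...,2]>195)).astype(np.uint8)
    k=np.zeros_like(m);k[box[1]:box[3],box[0]:box[2]]=m[box[1]:box[3],box[0]:box[2]]
    k=cv2.morphologyEx(k,cv2.MORPH_OPEN,np.ones((3,3),np.uint8))
    n,l,s,c=cv2.connectedComponentsWithStats(k)
    for i in np.argsort(-s[1:,4])[:3]+1:
        ct=cv2.findContours((l==i).astype(np.uint8),cv2.RETR_EXTERNAL,cv2.CHAIN_APPROX_NONE)[0][0]
        print(s[i],c[i],cv2.minAreaRect(ct)); yield np.argwhere(l==i)[:,::-1],cv2.minAreaRect(ct)
if __name__=="__main__":
    zl=.0205+.0346
    for pts,r in beige("pics/top0.png",(300,225,435,345)):
        v=cv2.fitLine(pts.astype(np.float32),cv2.DIST_L2,0,.01,.01).ravel()
        d,p=v[:2].astype(float),v[2:].astype(float); t=(pts-p)@d
        a,b=[onz("top",p+d*(x),zl+.01) for x in(t.min(),t.max())]
        w=a-b if a[1]>b[1] else b-a
        print("ends",a,b,"len",np.linalg.norm(w),"yaw",np.arctan2(-w[0],w[1]))
        print("corners",np.array([onz("top",c,zl) for c in cv2.boxPoints(r)]))
E
python3 meas2.py
```

```text
[354 263  34  34 798] [370.3534 280.1917] ((370.27691650390625, 280.0154113769531), (28.767499923706055, 29.118322372436523), 74.74488067626953)
ends [0.5349 0.0287 0.0651] [ 0.5619 -0.0165  0.0651] len 0.05266235582447109 yaw 0.537345390332751
corners [[ 0.5642  0.0334  0.0551]
 [ 0.5754 -0.0105  0.0551]
 [ 0.5321 -0.0213  0.0551]
 [ 0.5209  0.0225  0.0551]]
[353 296  71  25 683] [388.94 308.  ] ((388.1177062988281, 308.4705810546875), (12.126781463623047, 71.79054260253906), 75.96376037597656)
ends [0.4915 0.0341 0.0651] [ 0.5177 -0.073   0.0651] len 0.11024768922595064 yaw 0.23950937124964564
corners [[ 0.5001  0.0357  0.0551]
 [ 0.5253 -0.073   0.0551]
 [ 0.507  -0.0771  0.0551]
 [ 0.4819  0.0315  0.0551]]
[376 241  21   6  78] [386.4359 243.4744] ((386.10772705078125, 243.13848876953125), (20.341697692871094, 4.2171807289123535), 7.125016689300537)
ends [ 0.606  -0.0031  0.0651] [ 0.6024 -0.0342  0.0651] len 0.0312721569841897 yaw -0.11814364963468965
corners [[ 0.6041 -0.0037  0.0551]
 [ 0.6106 -0.0047  0.0551]
 [ 0.6061 -0.036   0.0551]
 [ 0.5996 -0.0351  0.0551]]
```

```bash
cat >> h.py <<'E'
S=np.array([.548,.006,.0525]); YAW=.25
V=np.array([[np.cos(YAW),-np.sin(YAW),0],[np.sin(YAW),np.cos(YAW),0],[0,0,1]])
def go(v,turn_to=None):
    """v: target TCP in vee frame (mm, z above seat). prints shift in tool axes [mm]; turn_to: wanted yaw of tool y from vee y (rad, mod pi)"""
    s=robot.read_state(); T=R.from_rotvec(s["tool_rot"]).as_matrix()
    w=S+V@(np.array(v)/1e3); sh=T.T@(w-s["position"])*1e3
    print("vee pos",np.round(V.T@(s["position"]-S)*1e3,1),"shift",np.round(sh,1),"F",np.round(V.T@s["contact_force"],1),"t",s["clock"])
    ty=V.T@T[:,1]; a=np.arctan2(-ty[0],ty[1]); print("tool x in vee",np.round(V.T@T[:,0],3),"tool y",np.round(ty,3),"z",np.round(T[:,2],3))
    if turn_to is not None:
        d=(turn_to-a+np.pi/2)%np.pi-np.pi/2; print("turn about tool z:",round(-d,3),"j6",s["joints"][5])
E
python3 -c "
from h import *
go([-76,-14,130],0.)"
```

```text
vee pos [-225.7  673.5  177.6] shift [-468.3 -525.    48.6] F [-0.5 -0.  -0.5] t 0.1
tool x in vee [-0.871  0.491  0.   ] tool y [ 0.491  0.871 -0.002] z [-0.001 -0.002 -1.   ]
turn about tool z: -0.514 j6 -0.11220091394782289
```

```bash
python3 -m pendant '[[[-20,-22,0],[0,0,0]],[[-60,-67,0],[0,0,-0.05]],[[-100,-112,0],[0,0,-0.1]],[[-140,-157,5],[0,0,-0.2]],[[-180,-202,10],[0,0,-0.3]],[[-220,-247,10],[0,0,-0.4]],[[-260,-292,15],[0,0,-0.5]],[[-300,-337,20],[0,0,-0.51]],[[-340,-382,25],[0,0,-0.51]],[[-380,-427,30],[0,0,-0.51]]]' 0
python3 -c "
from h import *
go([-76,-14,100],0.)"
```

```text
clock: 1.35
position: [0.4188, 0.0902, 0.201]
tool_rot: [-0.385, 3.117, 0.0]
contact_force: [0.9, 0.4, 0.1]
finger_gap: 0.0001
gripper_force: 0.0
vee pos [-104.4  113.6  148.5] shift [ -28.9 -127.5   48.5] F [1.  0.2 0.1] t 1.35
tool x in vee [-1.     0.004 -0.   ] tool y [0.004 1.    0.   ] z [ 0.  0. -1.]
turn about tool z: -0.004 j6 -1.7690298486190228
```

```bash
python3 -m pendant '[[[-10,-40,5],[0,0,0]],[[-20,-85,20],[0,0,0]],[[-28,-127,50],[0,0,0]],[[-28,-127,88],[0,0,0]],[[-28,-127,88],[0,0,0]]]'
python3 - <<'E'
from h import *
go([-76,-14,11],0.)
cv2.imwrite("pics/top1.png",robot.snapshot("top")[:,:,::-1]);s=robot.snapshot("scene")[:,:,::-1];cv2.imwrite("pics/scene1.png",s)
cv2.imwrite("pics/c1.png",cv2.resize(s[200:380,230:430],(800,720)[:2] if 0 else (660,594),interpolation=cv2.INTER_CUBIC))
E
```

```text
clock: 1.98
position: [0.4728, -0.024, 0.1097]
tool_rot: [0.383, -3.109, -0.005]
contact_force: [-0.8, 0.1, -1.0]
finger_gap: -0.0
gripper_force: 0.0
vee pos [-80.3 -10.5  57.2] shift [-4.7 -3.7 46.1] F [-0.8  0.3 -1. ] t 1.975
tool x in vee [-1.     0.005  0.008] tool y [0.005 1.    0.004] z [-0.009  0.002 -1.   ]
turn about tool z: -0.005 j6 -2.015049145094026
```

View pics/c1.png

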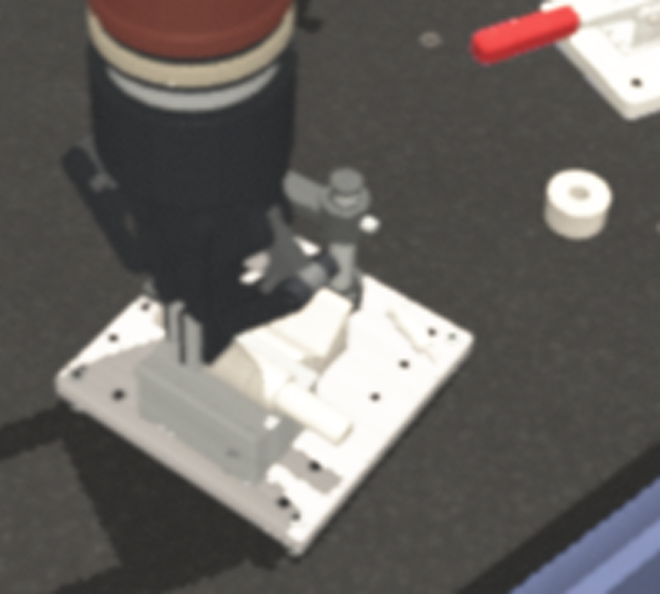

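The closed fingers stand above the front edge of the ledge, clear of the shaft. Next I descend to just below axis height behind it.

```bash
python3 -m pendant '[[[0,0,0],[0,0,0]],[[0,0,15],[0,0,0]],[[0,0,35],[0,0,0]],[[0,0,45],[0,0,0]],[[0,0,49],[0,0,0]],[[0,0,49],[0,0,0]],[[0,0,49],[0,0,0]]]'
python3 -c "
from h import *
go([-70,-14,11],0.)"
```

```text
clock: 2.95
position: [0.4772, -0.0244, 0.0649]
tool_rot: [-0.386, 3.117, -0.001]
contact_force: [-0.4, -0.1, 1.2]
finger_gap: 0.0
gripper_force: 0.0
vee pos [-76.1 -11.9  12.4] shift [-6.1 -2.   1.4] F [-0.4 -0.   1.2] t 2.95
tool x in vee [-1.     0.004 -0.001] tool y [ 0.004  1.    -0.001] z [ 0.001 -0.    -1.   ]
turn about tool z: -0.004 j6 -2.015081836414993
```

```bash
python3 -m pendant '[[[-2,-2,1],[0,0,0]],[[-4,-2,1],[0,0,0]],[[-6,-2,1],[0,0,0]],[[-8,-2,1],[0,0,0]],[[-10,-2,1],[0,0,0]],[[-12,-2,1],[0,0,0]],[[-14,-2,1],[0,0,0]],[[-16,-2,1],[0,0,0]],[[-18,-2,1],[0,0,0]],[[-20,-2,1],[0,0,0]]]'
python3 - <<'E'
from h import *
go([-38,-14,11],0.)
t=robot.snapshot("top")[:,:,::-1];cv2.imwrite("pics/top2.png",t);s=robot.snapshot("scene")[:,:,::-1];cv2.imwrite("pics/scene2.png",s)
cv2.imwrite("pics/c2.png",np.hstack([cv2.resize(s[230:370,240:380],(400,400),interpolation=cv2.INTER_CUBIC),cv2.resize(t[220:350,300:430],(400,400),interpolation=cv2.INTER_CUBIC)]))
E
```

```text
clock: 4.2
position: [0.4966, -0.0213, 0.0633]
tool_rot: [-0.386, 3.118, -0.0]
contact_force: [-0.5, 0.1, 0.9]
finger_gap: -0.0002
gripper_force: 0.1
vee pos [-56.5 -13.7  10.8] shift [-18.6  -0.2  -0.2] F [-0.4  0.3  0.9] t 4.2
tool x in vee [-1.     0.004 -0.   ] tool y [ 0.004  1.    -0.   ] z [ 0. -0. -1.]
turn about tool z: -0.004 j6 -2.001135820428951
```

View pics/c2.png

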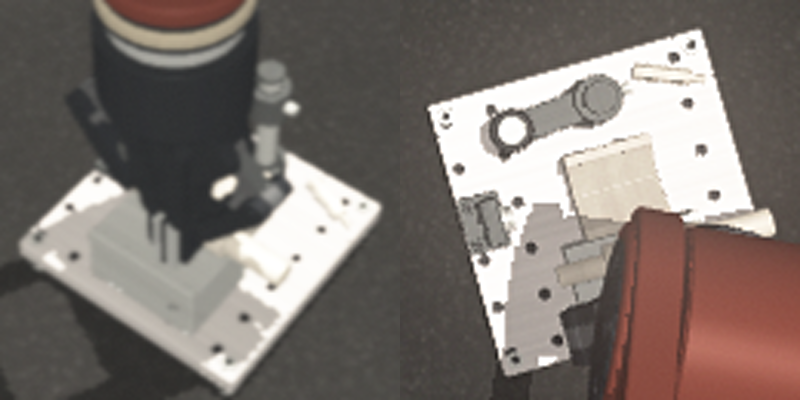

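Both ends of the shaft are visible in the top crop at (560,275) and (770,222). It is still parallel to the vee and moving with the fingers. I'll keep pushing to the rim.

```bash
python3 -m pendant '[[[-2,0,0],[0,0,0]],[[-4,0,0],[0,0,0]],[[-6,0,0],[0,0,0]],[[-8,0,0],[0,0,0]],[[-10,0,0],[0,0,0]],[[-12,0,0],[0,0,0]],[[-14,0,0],[0,0,0]],[[-16,0,0],[0,0,0]],[[-18,0,0],[0,0,0]],[[-20,0,0],[0,0,0]]]'
python3 - <<'E'
from h import *
go([-38,-14,11],0.)
t=robot.snapshot("top")[:,:,::-1];cv2.imwrite("pics/top3.png",t)
E
python3 -m pendant '[[[10,0,0],[0,0,0]],[[10,0,-20],[0,0,0]],[[10,0,-60],[0,0,0]],[[60,-30,-80],[0,0,0]],[[100,-50,-90],[0,0,0]],[[140,-70,-90],[0,0,0]],[[140,-70,-90],[0,0,0]]]'
python3 - <<'E'
from h import *
go([0,-90,-4],0.)
t=robot.snapshot("top")[:,:,::-1];cv2.imwrite("pics/top4.png",t);s=robot.snapshot("scene")[:,:,::-1];cv2.imwrite("pics/scene4.png",s)
cv2.imwrite("pics/c4.png",np.hstack([cv2.resize(s[230:370,240:380],(400,400),interpolation=cv2.INTER_CUBIC),cv2.resize(t[220:350,300:430],(400,400),interpolation=cv2.INTER_CUBIC)]))
E
```

```text
clock: 5.55
position: [0.516, -0.0164, 0.0633]
tool_rot: [-0.386, 3.118, -0.0]
contact_force: [-0.4, -1.0, -0.5]
finger_gap: 0.0001
gripper_force: 0.0
vee pos [-36.5 -13.8  10.8] shift [ 1.5 -0.2 -0.2] F [-0.7 -0.9 -0.5] t 5.55
tool x in vee [-1.     0.004 -0.   ] tool y [ 0.004  1.    -0.   ] z [ 0. -0. -1.]
turn about tool z: -0.004 j6 -1.9848072480616472
clock: 6.48
position: [0.3947, -0.1194, 0.1529]
tool_rot: [0.379, -3.118, -0.0]
contact_force: [0.1, -0.1, -1.1]
finger_gap: -0.0001
gripper_force: 0.0
vee pos [-179.6  -83.6  100.4] shift [-179.7   -5.1  104.2] F [ 0.1 -0.2 -1.1] t 6.475
tool x in vee [-1.     0.008  0.001] tool y [0.008 1.    0.   ] z [-0.001 -0.    -1.   ]
turn about tool z: -0.008 j6 -2.276761411864351
```

View pics/c4.png

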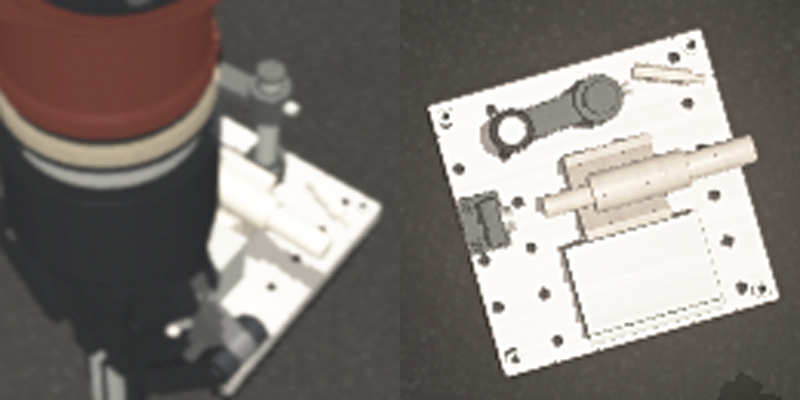

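The shaft is settled in the vee: stop end at crop (540,207), free end at (755,148). The stop button face is at about (512,214), so the gap is roughly 14 mm.

```bash
python3 - <<'E'
from h import *
np.set_printoptions(precision=1,suppress=True)
for n,u,v,z in(("stop end",540,207,0),("free end",755,148,0),("stop face",512,214,0),("knob",512,131,49),("post",600,97,56)):
    X=onz("top",(300+(u-400)/3.077-.3,220+v/3.077-.3),S[2]+z/1e3); print(n,(V.T@(X-S))*1e3)
E
```

```text
stop end [-0.1 40.4 -0. ]
free end [ -0.1 -72.7  -0. ]
stop face [ 0.2 55.  -0. ]
knob [40.4 45.2 49. ]
post [44.9  0.7 56. ]
```

```bash
python3 -m pendant '[[[-40,-10,0],[0,0,0]],[[-90,-12,0],[0,0,0]],[[-140,-12,0],[0,0,0]],[[-175,-12,10],[0,0,0]],[[-180,-12,40],[0,0,0]],[[-180,-12,80],[0,0,0]],[[-180,-12,98],[0,0,0]],[[-180,-12,104],[0,0,0]],[[-180,-12,104],[0,0,0]],[[-180,-12,104],[0,0,0]]]'
python3 -c "
from h import *
go([0,-84,-4],0.)"
```

```text
clock: 7.82
position: [0.5761, -0.0866, 0.0511]
tool_rot: [-0.385, 3.115, -0.002]
contact_force: [-0.5, -0.1, -0.0]
finger_gap: -0.0001
gripper_force: 0.0
vee pos [  4.3 -96.7  -1.4] shift [ 4.3 12.7  2.5] F [-0.5  0.  -0. ] t 7.825
tool x in vee [-1.     0.004 -0.003] tool y [ 0.004  1.    -0.002] z [ 0.003 -0.001 -1.   ]
turn about tool z: -0.004 j6 -2.086672557329494
```

```bash
python3 -m pendant '[[[4,2,2],[0,0,0]],[[4,4,2],[0,0,0]],[[4,6,2],[0,0,0]],[[4,8,2],[0,0,0]],[[4,10,2],[0,0,0]],[[4,12,2],[0,0,0]],[[4,13.5,2],[0,0,0]],[[4,15,2],[0,0,0]],[[4,16.5,2],[0,0,0]],[[4,18,2],[0,0,0]]]'
python3 -c "
from h import *
go([0,-72,-4],0.)"
```

```text
clock: 9.07
position: [0.5664, -0.0697, 0.0473]
tool_rot: [-0.386, 3.118, -0.0]
contact_force: [-0.7, -1.5, 0.5]
finger_gap: -0.0004
gripper_force: 0.4
vee pos [ -0.9 -77.9  -5.2] shift [-0.9  5.9 -1.2] F [-1.1 -1.2  0.5] t 9.075
tool x in vee [-1.     0.004 -0.   ] tool y [ 0.004  1.    -0.   ] z [ 0. -0. -1.]
turn about tool z: -0.004 j6 -2.0623626795920678
```

```bash
python3 -m pendant '[[[-1,1,0],[0,0,0]],[[-1,2,0],[0,0,0]],[[-1,3,0],[0,0,0]],[[-1,4,0],[0,0,0]],[[-1,4.5,0],[0,0,0]],[[-1,5,0],[0,0,0]]]'
python3 - <<'E'
from h import *
go([0,-70,-4],0.)
t=robot.snapshot("top")[:,:,::-1];cv2.imwrite("pics/top5.png",t)
cv2.imwrite("pics/c5.png",cv2.resize(t[240:330,300:420],(800,600),interpolation=cv2.INTER_CUBIC))
E
```

```text
clock: 9.82
position: [0.5661, -0.0646, 0.0473]
tool_rot: [-0.386, 3.118, -0.0]
contact_force: [0.9, -0.5, -0.4]
finger_gap: -0.0001
gripper_force: 0.3
vee pos [  0.1 -72.9  -5.2] shift [ 0.1  2.9 -1.2] F [ 0.8 -0.7 -0.4] t 9.825
tool x in vee [-1.     0.004 -0.   ] tool y [ 0.004  1.    -0.   ] z [ 0. -0. -1.]
turn about tool z: -0.004 j6 -2.0538403867161987
```

View pics/c5.png

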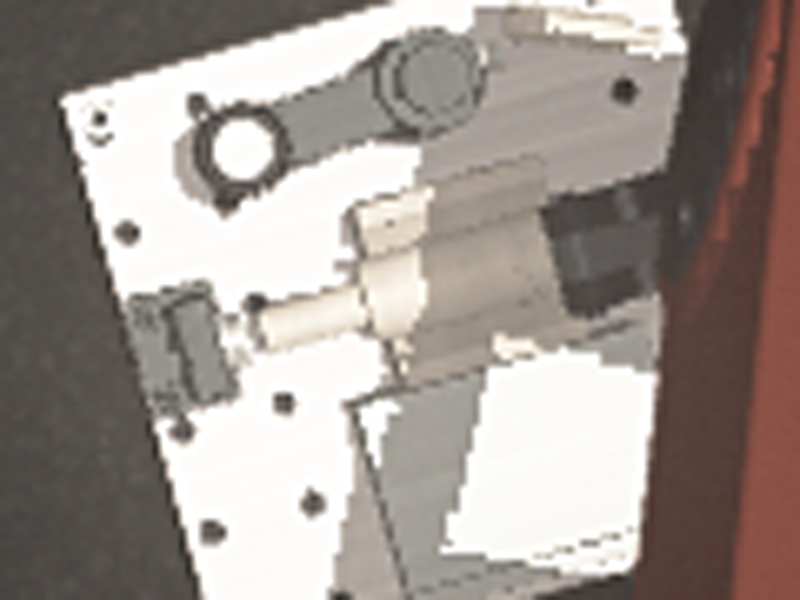

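The shaft end at crop (262,330) is about 3 mm from the button at (247,335). I'll creep the rest.

```bash
python3 -m pendant '[[[0,0.3,0],[0,0,0]],[[0,0.6,0],[0,0,0]],[[0,0.9,0],[0,0,0]],[[0,1.2,0],[0,0,0]],[[0,1.5,0],[0,0,0]],[[0,1.8,0],[0,0,0]]]'
python3 -c "
from h import *
go([0,-70,-4],0.)"
```

```text
clock: 10.62
position: [0.5657, -0.0629, 0.0473]
tool_rot: [0.386, -3.118, -0.0]
contact_force: [-0.0, -0.1, 0.3]
finger_gap: -0.0001
gripper_force: 0.4
vee pos [  0.1 -71.1  -5.2] shift [ 0.1  1.1 -1.2] F [-0.1 -0.1  0.3] t 10.625
tool x in vee [-1.     0.004  0.   ] tool y [0.004 1.    0.   ] z [-0. -0. -1.]
turn about tool z: -0.004 j6 -2.0510009326528627
```

```bash
python3 -m pendant '[[[0,0.3,0],[0,0,0]],[[0,0.6,0],[0,0,0]],[[0,0.8,0],[0,0,0]]]'
python3 -c "
from h import *
go([0,-70,-4],0.)"
```

```text
clock: 11.0
position: [0.5655, -0.0621, 0.0473]
tool_rot: [-0.386, 3.118, 0.0]
contact_force: [-0.1, -1.4, 0.2]
finger_gap: -0.0001
gripper_force: 0.3
vee pos [  0.1 -70.3  -5.2] shift [ 0.1  0.3 -1.2] F [-0.4 -1.3  0.2] t 11.0
tool x in vee [-1.     0.004 -0.   ] tool y [0.004 1.    0.   ] z [ 0.  0. -1.]
turn about tool z: -0.004 j6 -2.049754917484455
```

```bash
python3 -m pendant '[[[0,0.3,0],[0,0,0]],[[0,0.5,0],[0,0,0]]]'|grep -E "position|contact|gripper"
```

```text
position: [0.5654, -0.0616, 0.0473]
contact_force: [0.3, -0.9, 0.6]
gripper_force: 0.3
```

```bash
python3 -m pendant '[[[0,0.2,0],[0,0,0]],[[0,0.4,0],[0,0,0]]]'|grep -E "position|contact|gripper"
```

```text
position: [0.5652, -0.0612, 0.0473]
contact_force: [0.5, -1.4, 0.2]
gripper_force: 0.3
```

```bash
python3 -m pendant '[[[0,0.2,0],[0,0,0]],[[0,0.4,0],[0,0,0]]]'|grep -E "position|contact|gripper"
```

```text
position: [0.5652, -0.0609, 0.0473]
contact_force: [-0.5, -1.1, 0.8]
gripper_force: 0.3
```

```bash
python3 -m pendant '[[[0,0.2,0],[0,0,0]],[[0,0.4,0],[0,0,0]]]'|grep -E "position|contact|gripper"
```

```text
position: [0.5651, -0.0607, 0.0473]
contact_force: [-0.2, -1.6, -0.1]
gripper_force: 0.8
```

```bash
python3 - <<'E'
from h import *
go([0,-68,-4],0.)
t=robot.snapshot("top")[:,:,::-1];cv2.imwrite("pics/top6.png",t)
cv2.imwrite("pics/c6.png",cv2.resize(t[270:310,315:365],(600,480),interpolation=cv2.INTER_CUBIC))
E
```

```text
vee pos [  0.1 -68.8  -5.2] shift [ 0.1  0.8 -1.2] F [-0.6 -1.5 -0.1] t 12.0
tool x in vee [-1.     0.004 -0.   ] tool y [ 0.004  1.    -0.   ] z [ 0. -0. -1.]
turn about tool z: -0.004 j6 -2.0470922090465566
```

View pics/c6.png

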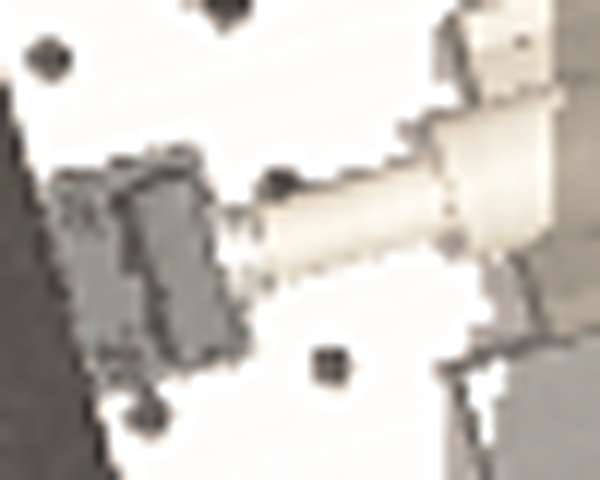

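The shaft end at crop x≈262 now meets the bright button. I'll confirm by force with a few tiny steps.

```bash
python3 -m pendant '[[[0,0.2,0],[0,0,0]],[[0,0.4,0],[0,0,0]],[[0,0.4,0],[0,0,0]]]'|grep -E "position|contact|gripper"
```

```text
position: [0.5652, -0.0606, 0.0474]
contact_force: [0.4, -3.3, 0.3]
gripper_force: 1.8
```

```bash
python3 -m pendant '[[[0,0.2,0],[0,0,0]],[[0,0.4,0],[0,0,0]],[[0,0.4,0],[0,0,0]]]'|grep -E "position|contact|gripper"
```

```text
position: [0.5653, -0.0604, 0.0476]
contact_force: [0.1, -4.8, 0.1]
gripper_force: 2.7
```

Contact with the stop is confirmed: 4.8 N with the position stalled. I'll back off and move round behind the knob.

```bash
python3 -m pendant '[[[0,-1.5,0],[0,0,0]],[[0,-6,0],[0,0,0]],[[0,-25,0],[0,0,0]],[[0,-25,-40],[0,0,0]],[[0,-25,-90],[0,0,0]],[[-30,15,-95],[0,0,0.15]],[[-60,65,-95],[0,0,0.3]],[[-85,115,-95],[0,0,0.45]],[[-85,155,-95],[0,0,0.6]],[[-85,155,-95],[0,0,0.78]]]'
python3 - <<'E'
from h import *
go([66,70,40],-.785)
E
```

```text
clock: 14.05
position: [0.6091, 0.1139, 0.142]
tool_rot: [-0.831, -3.028, -0.001]
contact_force: [-0.2, 0.0, -0.1]
finger_gap: 0.0002
gripper_force: 0.0
vee pos [85.9 89.4 89.5] shift [  0.3 -27.8  49.5] F [-0.2  0.1 -0.1] t 14.05
tool x in vee [-0.707  0.707  0.001] tool y [0.707 0.707 0.   ] z [-0.001  0.001 -1.   ]
turn about tool z: -0.001 j6 -0.9643838665601225
```

```bash
python3 -m pendant '[[[0,-10,5],[0,0,0]],[[0,-28,20],[0,0,0]],[[0,-28,40],[0,0,0]],[[0,-28,49],[0,0,0]],[[0,-28,49],[0,0,0]],[[0,-28,49],[0,0,0]]]'
python3 - <<'E'
from h import *
go([58.2,62.5,40],-.785)
E
```

```text
clock: 14.8
position: [0.5959, 0.0874, 0.0936]
tool_rot: [0.828, 3.03, 0.001]
contact_force: [-0.1, 0.1, 0.3]
finger_gap: -0.0003
gripper_force: 0.0
vee pos [66.5 67.  41.1] shift [ 2.7 -9.1  1.1] F [-0.1  0.1  0.3] t 14.8
tool x in vee [-0.708  0.706 -0.001] tool y [0.706 0.708 0.001] z [ 0.001  0.    -1.   ]
turn about tool z: 0.002 j6 -1.0083171798298134
```

```bash
python3 -m pendant '[[[0.5,-5,1],[0,0,0]],[[1,-9,1],[0,0,0]],[[3,-14,1],[0,0,0]],[[5,-18,1],[0,0,0]],[[7,-22,1],[0,0,0]],[[9,-26,1],[0,0,0]],[[10,-30,1],[0,0,0]],[[11,-34,1],[0,0,0]],[[11,-38,1],[0,0,0]],[[11,-40,1],[0,0,0]]]'
python3 - <<'E'
from h import *
go([21.3,35.2,40],-.785);go([17.7,17.7,40])
E
```

```text
clock: 16.05
position: [0.5653, 0.0578, 0.0923]
tool_rot: [-0.829, -3.03, 0.001]
contact_force: [-0.5, 2.9, -0.1]
finger_gap: -0.0
gripper_force: 1.1
vee pos [29.6 45.9 39.8] shift [ -1.7 -13.5  -0.2] F [ 0.2  2.9 -0.1] t 16.05
tool x in vee [-0.708  0.706 -0.   ] tool y [ 0.706  0.708 -0.   ] z [-0. -0. -1.]
turn about tool z: 0.001 j6 -1.0578358078880363
vee pos [29.6 45.9 39.8] shift [-11.5 -28.4  -0.2] F [ 0.2  2.9 -0.1] t 16.05
tool x in vee [-0.708  0.706 -0.   ] tool y [ 0.706  0.708 -0.   ] z [-0. -0. -1.]
```

```bash
python3 -m pendant '[[[0,-4,0],[0,0,0]],[[-1,-8,0],[0,0,0]],[[-1.5,-12,0],[0,0,0]],[[-4,-16,0],[0,0,0]],[[-6,-20,0],[0,0,0]],[[-8,-23,0],[0,0,0]],[[-9.5,-25.5,0],[0,0,0]],[[-10,-26.5,0],[0,0,0]]]'
python3 - <<'E'
from h import *
go([17.7,17.7,40])
E
```

```text
clock: 17.05
position: [0.5607, 0.0302, 0.0923]
tool_rot: [0.829, 3.03, -0.0]
contact_force: [-1.7, 2.1, 0.5]
finger_gap: -0.0003
gripper_force: 0.9
vee pos [18.3 20.3 39.8] shift [-1.5 -2.3 -0.2] F [-1.1  2.5  0.5] t 17.05
tool x in vee [-0.708  0.706 -0.   ] tool y [ 0.706  0.708 -0.   ] z [ 0. -0. -1.]
```

```bash
python3 -m pendant '[[[-0.7,-0.7,0],[0,0,0]],[[-1.2,-1.2,0],[0,0,0]],[[-1.7,-1.7,0],[0,0,0]],[[-1.7,-1.7,0],[0,0,0]]]'; python3 -c "
from h import *
go([17.7,17.7,40])"
```

```text
clock: 17.55
position: [0.5612, 0.0281, 0.0923]
tool_rot: [0.828, 3.03, -0.0]
contact_force: [0.3, 2.4, 0.0]
finger_gap: 0.0001
gripper_force: 0.8
vee pos [18.3 18.2 39.8] shift [ 0.1 -0.7 -0.2] F [0.9 2.2 0. ] t 17.55
tool x in vee [-0.708  0.706 -0.   ] tool y [ 0.706  0.708 -0.   ] z [ 0. -0. -1.]
```

```bash
python3 -m pendant '[[[-0.4,-0.4,0],[0,0,0]],[[-0.7,-0.7,0],[0,0,0]],[[-0.7,-0.7,0],[0,0,0]]]'; python3 -c "
from h import *
go([17.7,17.7,40])"
```

```text
clock: 17.92
position: [0.5614, 0.0272, 0.0923]
tool_rot: [-0.829, -3.03, 0.0]
contact_force: [-0.2, 1.7, 0.6]
finger_gap: -0.0001
gripper_force: 0.8
vee pos [18.2 17.2 39.8] shift [ 0.7 -0.  -0.2] F [0.2 1.7 0.6] t 17.925
tool x in vee [-0.708  0.706  0.   ] tool y [ 0.706  0.708 -0.   ] z [-0. -0. -1.]
```

```bash
python3 -m pendant '[[[-0.5,-0.5,0],[0,0,0]],[[-1,-1,0],[0,0,0]],[[-1,-1,0],[0,0,0]]]'|grep -E "position|contact|gripper"
```

```text
position: [0.5618, 0.0257, 0.0923]
contact_force: [-0.5, 1.2, 0.1]
gripper_force: 0.8
```

```bash
python3 -m pendant '[[[-0.3,-0.3,0],[0,0,0]],[[-0.7,-0.7,0],[0,0,0]],[[-0.7,-0.7,0],[0,0,0]]]'|grep -E "position|contact|gripper"
```

```text
position: [0.562, 0.025, 0.0923]
contact_force: [-0.4, 3.1, -0.2]
gripper_force: 1.1
```

```bash
python3 -m pendant '[[[-0.3,-0.3,0],[0,0,0]],[[-0.7,-0.7,0],[0,0,0]],[[-0.7,-0.7,0],[0,0,0]]]'|grep -E "position|contact|gripper"
```

```text
position: [0.5621, 0.0246, 0.0923]
contact_force: [-0.9, 4.7, -0.1]
gripper_force: 2.1
```

```bash
python3 -m pendant '[[[-0.3,-0.3,0],[0,0,0]],[[-0.7,-0.7,0],[0,0,0]],[[-0.7,-0.7,0],[0,0,0]]]'|grep -E "position|contact|gripper";  python3 -c "
from h import *
go([17.7,17.7,40])"
```

```text
position: [0.5623, 0.0242, 0.0922]
contact_force: [-0.5, 6.9, 0.3]
gripper_force: 2.8
vee pos [18.4 14.1 39.7] shift [ 3.   2.  -0.2] F [1.2 6.8 0.3] t 19.425
tool x in vee [-0.708  0.706  0.002] tool y [0.706 0.708 0.002] z [-0.     0.003 -1.   ]
```

The arm is at its limit, with force rising to 7 N and the position stalled. I'll back off, rise, and look.

```bash
python3 -m pendant '[[[0.7,0.7,0],[0,0,0]],[[2,6,0],[0,0,0]],[[2,16,0],[0,0,0]],[[2,16,-30],[0,0,0]],[[2,60,-60],[0,0,0]],[[2,110,-70],[0,0,0]],[[2,160,-70],[0,0,0]],[[2,160,-70],[0,0,0]]]'|head -2
python3 - <<'E'
from h import *
t=robot.snapshot("top")[:,:,::-1];cv2.imwrite("pics/top7.png",t);s=robot.snapshot("scene")[:,:,::-1];cv2.imwrite("pics/scene7.png",s)
cv2.imwrite("pics/c7.png",np.hstack([cv2.resize(s[230:370,240:380],(400,400),interpolation=cv2.INTER_CUBIC),cv2.resize(t[220:350,300:430],(400,400),interpolation=cv2.INTER_CUBIC)]))
go([0,0,60],-.785)
E
```

```text
clock: 20.42
position: [0.644, 0.1646, 0.1627]
vee pos [129.7 127.6 109.3] shift [   2.  -181.9   49.5] F [-0.6 -0.1  0.5] t 20.525
tool x in vee [-0.709  0.705  0.   ] tool y [ 0.705  0.709 -0.002] z [-0.001 -0.001 -1.   ]
turn about tool z: 0.002 j6 -0.8963118862650636
```

View pics/c7.png

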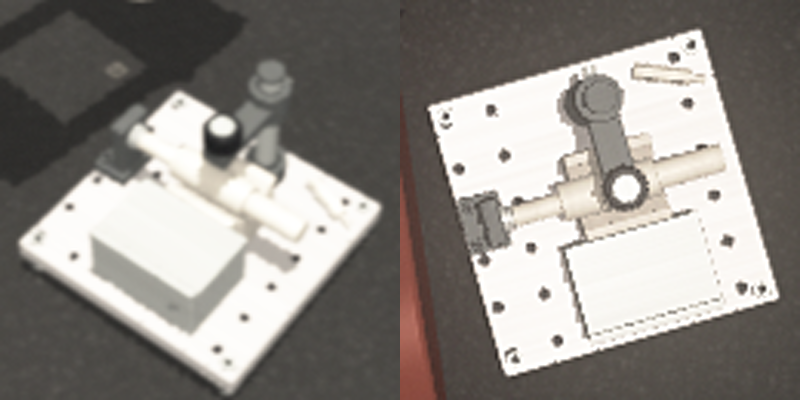

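The arm is fully in with the knob at crop (625,188) above the shaft. The shaft end at (508,217) is at the stop and nothing else has been disturbed. Next I move over the knob and press.

```bash
python3 - <<'E'
from h import *
np.set_printoptions(precision=1,suppress=True)
for n,u,v,z in(("stop end",508,217,0),("free end",722,160,0),("knob",626,188,48)):
    X=onz("top",(300+(u-400)/3.077-.3,220+v/3.077-.3),S[2]+z/1e3); print(n,(V.T@(X-S))*1e3)
E
python3 -m pendant '[[[0,-30,0],[0,0,0]],[[0,-80,0],[0,0,0]],[[1,-130,0],[0,0,0]],[[2,-170,0],[0,0,0]],[[2,-182,10],[0,0,0]],[[2,-182,30],[0,0,0]],[[2,-182,45],[0,0,0]],[[2,-182,49],[0,0,0]],[[2,-182,49],[0,0,0]],[[2,-182,49],[0,0,0]]]'|grep contact
python3 -c "
from h import *
go([0,0,52])"
```

```text
stop end [-0.7 57.4 -0. ]
free end [ -1.5 -54.9  -0. ]
knob [-0.4 -0.3 48. ]
contact_force: [-0.2, -0.8, 0.1]
vee pos [ 0.7  0.1 61.4] shift [ 0.4 -0.5  9.4] F [-0.4 -0.7  0.1] t 21.775
tool x in vee [-0.709  0.706 -0.001] tool y [0.706 0.709 0.001] z [ 0.001 -0.    -1.   ]
```

```bash
python3 -m pendant '[[[0,0,3],[0,0,0]],[[0,0,6],[0,0,0]],[[0,0,8],[0,0,0]],[[0,0,10],[0,0,0]],[[0,0,12],[0,0,0]],[[0,0,13],[0,0,0]],[[0,0,14],[0,0,0]],[[0,0,15],[0,0,0]]]'|grep -E "position|contact"
```

```text
position: [0.5478, 0.0061, 0.0994]
contact_force: [-2.5, 0.6, 7.3]
```

```bash
python3 -m pendant '[[[0,0,0.7],[0,0,0]],[[0,0,1.4],[0,0,0]],[[0,0,2],[0,0,0]]]'|grep -E "position|contact"
```

```text
position: [0.5478, 0.0061, 0.0975]
contact_force: [-3.8, -0.1, 6.3]
```

```bash
python3 -m pendant '[[[0,0,0.6],[0,0,0]],[[0,0,1.2],[0,0,0]],[[0,0,1.8],[0,0,0]],[[0,0,2.4],[0,0,0]],[[0,0,2.8],[0,0,0]]]'|grep -E "position|contact"
```

```text
position: [0.5479, 0.006, 0.095]
contact_force: [-4.1, 0.8, 8.7]
```

```bash
python3 -m pendant '[[[0,0,0.3],[0,0,0]],[[0,0,0.6],[0,0,0]],[[0,0,0.6],[0,0,0]]]'|grep -E "position|contact"
```

```text
position: [0.5479, 0.0061, 0.0949]
contact_force: [-5.2, 0.8, 10.9]
```

```bash
python3 -m pendant '[[[0,0,0.2],[0,0,0]],[[0,0,0.4],[0,0,0]],[[0,0,0.4],[0,0,0]]]'|grep -E "position|contact"
```

```text
position: [0.5479, 0.0061, 0.0948]
contact_force: [-5.6, 0.0, 11.9]
```

```bash
python3 -m pendant '[[[0,0,0.2],[0,0,0]],[[0,0,0.4],[0,0,0]],[[0,0,0.4],[0,0,0]]]'|grep -E "position|contact"
```

```text
position: [0.548, 0.0061, 0.0948]
contact_force: [-6.6, 0.1, 14.6]
```

```bash
python3 -m pendant '[[[0,0,0.15],[0,0,0]],[[0,0,0.15],[0,0,0]],[[0,0,0.15],[0,0,0]]]'|grep -E "position|contact"
```

```text
position: [0.5479, 0.006, 0.0947]
contact_force: [-7.0, 0.2, 15.6]
```

Pressed at 15.6 N. I'll lift straight up, clear away, and check.

```bash
python3 -m pendant '[[[0,0,-0.8],[0,0,0]],[[0,0,-2],[0,0,0]],[[0,0,-10],[0,0,0]],[[0,0,-40],[0,0,0]],[[0,40,-70],[0,0,0]],[[0,90,-75],[0,0,0]],[[0,140,-75],[0,0,0]],[[0,180,-75],[0,0,0]],[[0,180,-75],[0,0,0]],[[0,180,-75],[0,0,0]]]'|grep -E "clock|position|contact"
python3 - <<'E'
from h import *
t=robot.snapshot("top")[:,:,::-1];s=robot.snapshot("scene")[:,:,::-1]
cv2.imwrite("pics/c8.png",np.hstack([cv2.resize(s[230:370,240:380],(400,400),interpolation=cv2.INTER_CUBIC),cv2.resize(t[220:350,300:430],(400,400),interpolation=cv2.INTER_CUBIC)]))
E
```

```text
clock: 26.52
position: [0.639, 0.1606, 0.1665]
contact_force: [0.6, -0.3, 0.5]
```

View pics/c8.png

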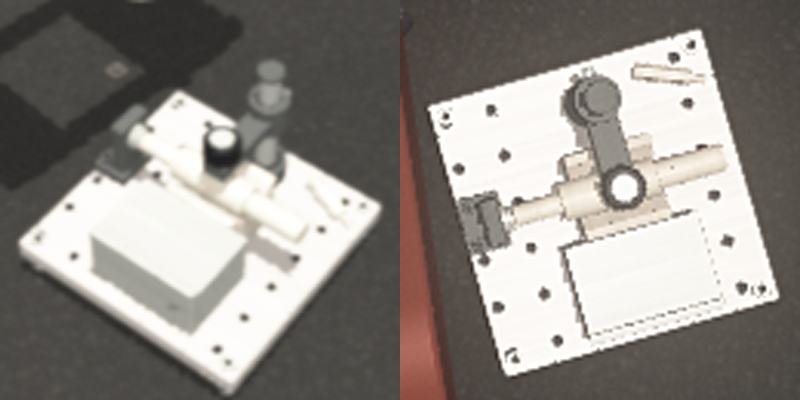

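The arm is down on the shaft with the knob at crop (623,188). The shaft end at (508,217) is against the stop and the loose parts haven't moved. I'm handing the job in.

```bash
python3 -c "
from plant import robot
print(robot.close_job())"
```

```text
the job is handed in; nothing more can be done
None
```

The shaft was rolled into the vee and slid to the stop (about 5 N), then released, and the arm was swung fully in and pressed down at about 15.6 N; the job was handed in at about 27 s, and no verdict came back.

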